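# Steady the rocking specimen stand under the microscope and load it

## Task

The four-footed specimen stand on the microscope stage is rocking because its long foot, the one under the upright tab, is not in the open well of the stage. Without lifting it off the stage, turn it where it stands, below the lens (less than a quarter turn is needed), until the long foot drops into the open well and the stand sits level on all four feet, and let go of it. Then take the taller, narrower of the two grey resin pucks, set it down gently, upright, inside the rim of the stand's deck, and leave the other things where they are.

Things in the scene. Friction and masses are not known exactly. Their poses are not given: they have to be found in the camera images.
- lens (a point): Lower end of the stereo microscope's black objective, on its vertical optical axis, 250 mm above the table; axes are those of the fixed microscope (same for stage and column). Objective 56 mm across from 250 to 285 mm height, 80 mm from 285 to 315 mm; above it, from 310 mm up, the white head: x -58..58 (zoom knobs to -76 and 76 at y 0), y -48..198 mm from the axis
- stage_center (a point): Centre of the microscope's stage on the optical axis, 50 mm above the table. Stage plate x -100..100, y -95..95 mm from here, 6 mm thick; white base under it x -115..115, y -120..220 mm, its top 6 mm below the stage. A thin steel clip is fixed on the base at x 66..99, y 106..209 mm, up to 14 mm above the stage
- column (a point): Centre of the microscope's white column, 210 mm above the table: 90 mm (x) by 75 mm (y), from the base up to the head; it stands 175 mm from the optical axis on the microscope's +y side. Black focus knobs 64 mm across on its two x faces at this height stick out to x -73 and +73 mm from here
- well_floor (a point): Centre of the floor of the open well: a round recess 28 mm across and 6 mm deep in the stage plate, dark inside, 58 mm from the optical axis, on the robot's side, to the left or the right. The floor is 44 mm above the table
- blank_top (a point): Centre of the top of the flush white disc, 28 mm across with a small steel screw head, that fills the other, equal well, 58 mm from the optical axis. Flush with the stage
- stand_deck (a point): Four-footed aluminium stand, loose, 0.3 to 0.5 kg: centre of its deck's floor (z up; x points to the tab), 32 mm above the stage when level. Deck round, 60 mm outside, 50 mm inside a rim 4 mm high. Four feet, 12 mm round tips, 58 mm from the centre at +x (long, by 6 mm), +y, -y, -x. Leans 4 degrees and rocks at first, within 10 mm of the optical axis, tab towards the robot between well and blank
- stand_tab (a point): Middle of the grip height of the stand's upright tab: an aluminium plate 10 mm thick (along the stand's y), 18 mm along its x (57 to 75 mm from the centre), from 18 to 54 mm above the soles of the three short feet; this point is 66 mm from the centre, 41 mm above those soles. Same axes as the deck
- stand_foot (a point): Lowest point of the long foot, under the tab, 58 mm from the stand's centre and 38 mm below the deck's floor. Same axes as the deck
- puck_center (a point): Centre of the resin-mounted specimen to be loaded: upright grey cylinder, 36 mm across, 40 mm tall, 0.06 to 0.13 kg, small rust-coloured inlay on top; centre 20 mm above its underside. On the table at the start in one of four places about 110 mm apart, right of the microscope
- wide_puck_center (a point): Bystander: centre of the lower, wider grey puck, 52 mm across, 22 mm tall
- jar_center (a point): Bystander: centre of a small closed amber jar, 44 mm across, 58 mm tall
- weight_center (a point): Bystander: centre of a brass weight with a neck, 40 mm across, 50 mm tall
- dish_rim (a point): Bystander: centre of the mouth of a shallow glass dish, 90 mm across, 16 mm high, left of the microscope, at the robot's side
- ref_disc_center (a point): Bystander: centre of a loose plain steel slug, 28 mm across, 22 mm tall, on the stage at its far right corner
- brush_grip (a point): Bystander: handle of a small brush lying on the table near the robot, 160 mm long along its x and under 25 mm high
- spatula_grip (a point): Bystander: handle of a spatula lying on the table, 170 mm long along its x and under 25 mm high, beyond the pucks

How it is judged:
By the outcome, as a careful person would: the job done as asked, in the order asked, and still so for the second after the job is handed in, with the robot touching nothing.
It also fails if it takes over 48 s, if anything falls off the work surface, if the arm or the gripper's body presses on something with over 40 N, if the wrist force passes 120 N, or if a joint passes its speed limit or range.

## Robot

A 6-joint arm with a two-finger parallel gripper is mounted at the origin on the work surface. World frame = base frame: x ahead of the robot, y to its left, z up, the work surface at z = 0. Lengths are in m, angles in rad, forces in N, time in s.
With the tool pointing down it reaches from about 0.35 to 0.775 m from the base axis. Payload 7.3 kg.
Tool frame: the origin (TCP) lies midway between the tips of the shut fingers; the grasp point (between the pads) lies 19 mm behind it; z points along the fingers, y is the line along which they close (so a half turn about z gives the same grasp; the last joint's range is limited). The gripper opens to 92 mm and grips with 3 to 60 N. Pads are 19 mm wide; open, the fingers measure 130 mm over their backs; the gripper's body (75 mm by 190 mm) begins 47 mm behind the grasp point.
Start: joints at [1.004, 0.342, 1.524, -0, 1.275, -0.146], TCP at [0.214, 0.479, 0.227] pointing down, gripper open.
Joint ranges: [-2.53, 2.53], [-0.77, 2.02], [0.04, 2.7], [-1, 4.14], [0.28, 2.66], [-3.11, 3.11]. Speed limits (rad/s): [2.57, 2.57, 3.14, 3.14, 3.14, 3.14].

## Interface

Orientations are given as a unit quaternion [x, y, z, w].
In Python, from station import robot gives the robot as it stands.
- The arm moves only by the tool play_rows, never from a script. Its arguments are lists of equal length, an entry for each row: "linear": the shift along the tool's x, y, z as a fraction of full scale, a list of three; "roll": the turn about the tool's z as a fraction of full scale. In form: {"linear": [[dx, dy, dz], ...], "roll": [roll, ...]}. A call has 1 to 10 rows; each row shifts and turns the commanded pose from where the row before left it, along the tool's axes as they then stand; what a row does not reach is not made up. Full scale, the value 1, is 0.5 m for a shift and 0.08 rad for a turn. A row lasts 1/10 s, in which the tool goes at most 50 mm and 8.59 degrees, less where a joint would pass 70% of its speed; a pose out of reach is approached as far as the arm can. A call with a number of a shift or a turn outside -1 to 1 is refused whole. A call with a gripper value outside its range is refused whole. "grip" is the opening, from 0 (shut) to 1 (fully open), set as the call begins (left out, the last holds). The fingers move at their own pace and stop on an object; "force" is the grip in N (left out, the last holds). Time passes only in rows, so rows that do not move let the fingers close. It gives the time, the measured TCP pose, the force, the opening and the grip force at its end, in the units of the state.
- robot.sense(): the state, without advancing time (a new reading comes with each control period).
- robot.get_image(name): name is "side" or "top" or "wrist"; returns the picture (400x640x3 uint8, red, green, blue); there is no depth.
- robot.camera_model(name): a dict with "fx", "fy", "cx", "cy" (pixels), "extrinsics" (4x4, takes a point from world to camera coordinates). Camera axes: x right, y down, z forward; pixel columns grow to the right and rows downward; lengths in m; the calibration is good to about 2 mm. A picture is of the moment at which its call begins: read the wrist's pose just before it. camera_model takes no time and is no camera call; for the wrist camera it gives the pose at the moment of the call.
- robot.sign_off(): hands the job in; it is judged then, once.
The state is a dict: "time_s": time; "q": joint angles; "qvel": joint speeds; "joint_torque": joint torques, N m; "ee_pos": TCP position; "tool_rot": TCP orientation; "force": force on the tool from outside, world axes, zero at the start; "wrist_torque": the same for the moment, N m; "grip_width": finger opening in m; "gripper_force": force on a finger pad.
Only numpy, scipy, OpenCV 4.12 (cv2) and the standard library are available. Lean on these libraries where they do the work, as an engineer would, in place of code of your own. Each camera call takes 0.05 s, during which the arm holds its last target. There are 200 camera calls.

## Working session

There is one attempt and no reset: what is moved stays moved. The work goes in short steps, Python scripts to look and compute and a tool call to move; the robot and the scene stay as the last step left them, time stands still between calls to the robot, and variables do not carry over. Pictures are saved under pics/ and viewed, at most 10 in all, crops included, and the job is handed in when it is done.

Besides the shell and the picture viewer there is one more tool, called after ">>>" in YAML: its name, and indented under it one key for each argument. play_rows: Moves the arm, as the interface text tells. Shift numbers are shares of 0.5 m and turn numbers shares of 0.08 rad, none past 1 either way. Its arguments: {"type":"object","properties":{"linear":{"type":"array","items":{"type":"array","items":{"type":"number"}}},"roll":{"type":"array","items":{"type":"number"}},"grip":{"type":"number"},"force":{"type":"number"}},"required":["linear","roll"]}

```bash
ls; mkdir -p pics
cat > h.py <<'E'
import numpy as np, cv2
from station import robot
def snap(n,f):
    m=robot.camera_model(n); im=robot.get_image(n); cv2.imwrite(f'pics/{f}.png',cv2.cvtColor(im,cv2.COLOR_RGB2BGR)); np.save(f'pics/{f}_E.npy',m['extrinsics']); return im,m
def ray(m,u,v,z):
    E=np.array(m['extrinsics']);R=E[:3,:3];c=-R.T@E[:3,3]
    d=R.T@np.array([(u-m['cx'])/m['fx'],(v-m['cy'])/m['fy'],1]); return c+d*(z-c[2])/d[2]
def proj(m,p):
    E=np.array(m['extrinsics']);q=E[:3,:3]@np.array(p)+E[:3,3];return np.array([m['fx']*q[0]/q[2]+m['cx'],m['fy']*q[1]/q[2]+m['cy']])
E
python3 - <<'E'
from h import *
for n in('top','side'):
    im,m=snap(n,n+'0'); print(n,m['fx'],np.round(-np.array(m['extrinsics'])[:3,:3].T@np.array(m['extrinsics'])[:3,3],3))
s=robot.sense();print(s)
E
```

```text
pics
top 385.6968140692052 [0.4   0.04  1.276]
side 411.598992404029 [ 0.356 -0.876  0.73 ]
{'time_s': 0.1, 'q': array([ 1.00399657e+00,  3.42643778e-01,  1.52489405e+00, -1.49517963e-05,
        1.27539994e+00, -1.45998503e-01]), 'qvel': array([ 0.00257522, -0.00077972, -0.00116032, -0.00188205, -0.00022363,
       -0.0015371 ]), 'joint_torque': array([ 1.21672088e-03, -4.32005346e+01, -2.44696820e+01,  7.18080369e-02,
        5.26685861e-02, -7.35599929e-05]), 'ee_pos': array([0.2142508 , 0.47890802, 0.22612885]), 'tool_rot': array([ 2.08849528e-01,  9.77947556e-01, -6.32786397e-04, -2.27954596e-04]), 'force': array([-0.16153202, -0.38275103, -0.35471411]), 'wrist_torque': array([ 0.03024015, -0.02452374,  0.00393522]), 'gripper_force': 0.0, 'grip_width': 0.09183732054564873}
```

View pics/top0.png

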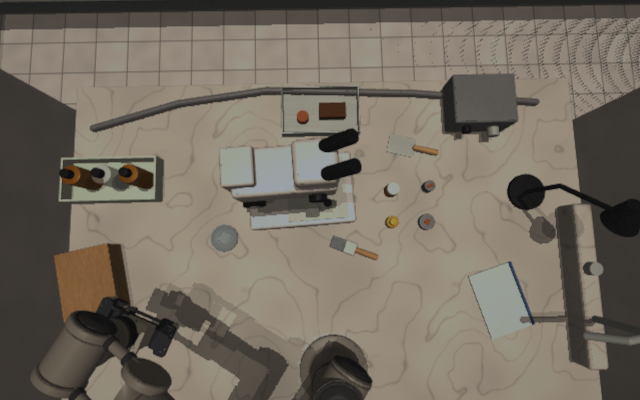

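View pics/side0.png

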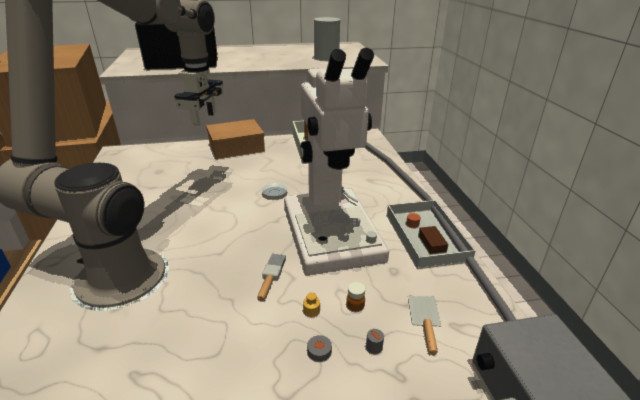

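Run:
```python
import cv2,numpy as np
a=cv2.imread('pics/side0.png')[170:380,250:450]
b=cv2.imread('pics/top0.png')[130:270,205:445]
a=cv2.resize(a,(560,588),interpolation=2); a=cv2.convertScaleAbs(a,alpha=1.3)
b=cv2.convertScaleAbs(cv2.resize(b,(800,467),interpolation=2),alpha=1.5)
cv2.imwrite('pics/a.png',a);cv2.imwrite('pics/b.png',b)
```

```text
(no output)
```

View pics/a.png

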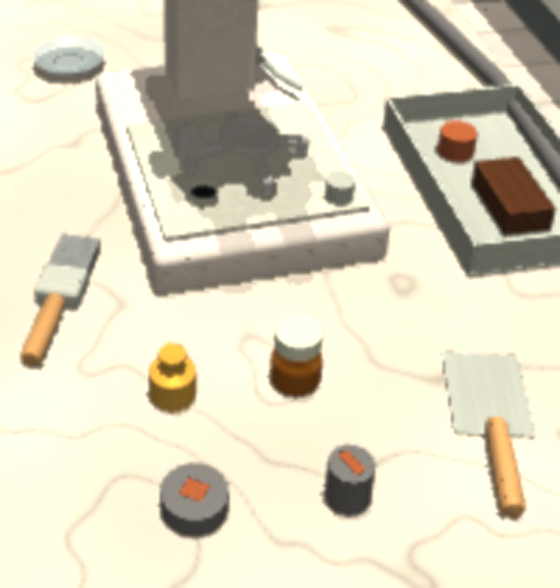

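View pics/b.png

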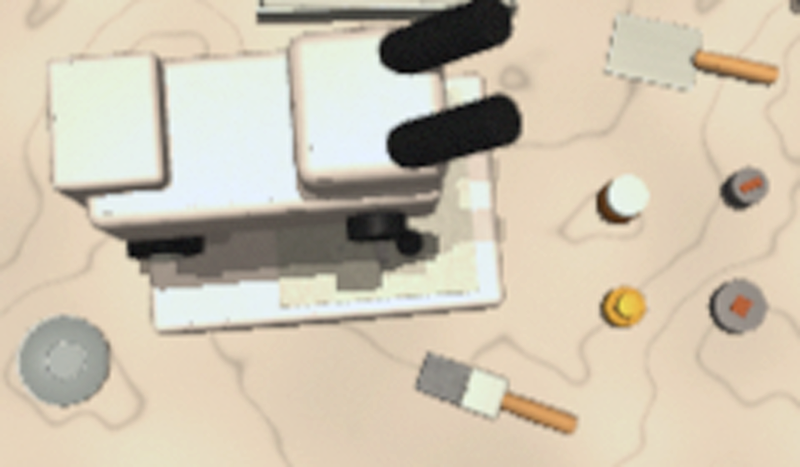

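Run:
```python
from h import *
mt=robot.camera_model('top');ms=robot.camera_model('side')
B=lambda u,v,z:ray(mt,205+u/3.333,130+v/3.333,z).round(3)
A=lambda u,v,z:ray(ms,250+u/2.8,170+v/2.8,z).round(3)
print('base corners top',B(155,328,.044),B(500,302,.044))
print('stage corners L/R near',B(280,307,.05),B(478,292,.05))
print('well side',A(204,191,.05),'stage near-right corners side',A(165,233,.05),A(368,205,.05),A(128,120,.05))
print('slug top',A(340,178,.072))
print('puck top/side',B(748,185,.04),A(351,460,.04),'wide',B(739,306,.022),A(194,489,.022))
print('jar',B(627,197,.058),A(298,330,.058),'weight',B(628,303,.05),A(173,355,.05),'brush',B(430,375,.01),B(575,425,.01),'dish',B(65,358,.016))
im=cv2.imread('pics/side0.png')
for d in np.arange(0,.45,.05):
    p=proj(ms,[.214,.479,.226+d]); print(d,p.round(0))
    cv2.circle(im,tuple(p.astype(int)),1,(0,0,255),-1)
cv2.imwrite('pics/c.png',cv2.convertScaleAbs(cv2.resize(im[0:180,100:340],(800,600),interpolation=2),alpha=1.5))
```

```text
base corners top [0.45  0.248 0.044] [ 0.466 -0.082  0.044]
stage corners L/R near [0.467 0.128 0.05 ] [ 0.476 -0.061  0.05 ]
well side [ 0.529 -0.     0.05 ] stage near-right corners side [ 0.481 -0.057  0.05 ] [ 0.679 -0.05   0.05 ] [0.473 0.135 0.05 ]
slug top [ 0.655 -0.032  0.072]
puck top/side [ 0.574 -0.329  0.04 ] [ 0.577 -0.33   0.04 ] wide [ 0.458 -0.318  0.022] [ 0.461 -0.32   0.022]
jar [ 0.563 -0.206  0.058] [ 0.568 -0.209  0.058] weight [ 0.462 -0.204  0.05 ] [ 0.463 -0.21   0.05 ] brush [ 0.398 -0.014  0.01 ] [ 0.346 -0.154  0.01 ] dish [0.424 0.34  0.016]
0.0 [203. 120.]
0.05 [201. 105.]
0.1 [199.  90.]
0.15000000000000002 [196.  74.]
0.2 [194.  58.]
0.25 [191.  40.]
0.30000000000000004 [188.  22.]
0.35000000000000003 [186.   4.]
0.4 [183. -16.]
```

View pics/c.png

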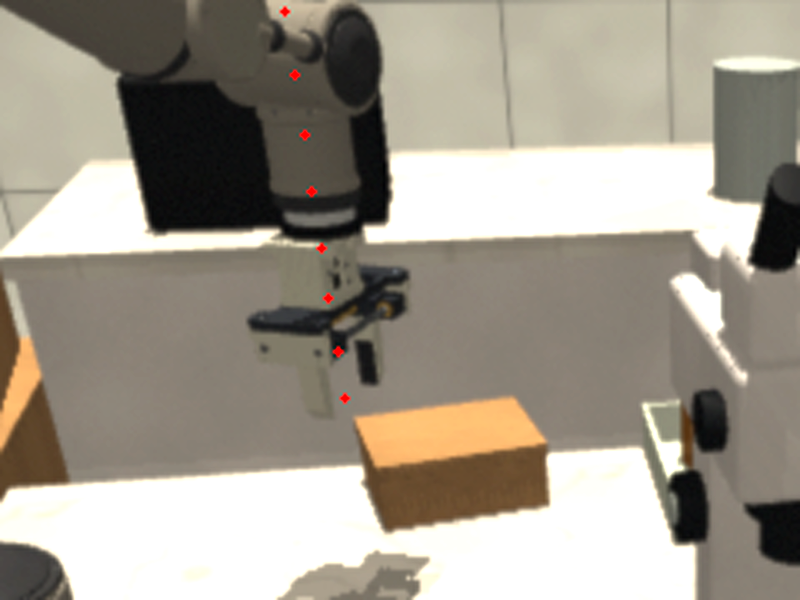

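>>> play_rows:
  linear:
    - [0,0,-0.1]
    - [0,0.1,-0.1]
    - [0,0.1,-0.1]
    - [0,0.1,0]
    - [0,0.1,0]
    - [0,0.1,0]
    - [0,0.1,0]
    - [0,0.1,0]
    - [0,0.1,0]
  roll: [0,0,0,0,0,0,0,0,0]

```text
time_s: 1.0
ee_pos: [0.328, 0.7316, 0.307]
tool_rot: [0.209, 0.978, 0.014, 0.002]
force: [0.8, 1.7, -1.7]
grip_width: 0.0917
gripper_force: 0.0
```

>>> play_rows:
  linear:
    - [0,0.1,0]
    - [0,0.1,0]
    - [0,0.1,0]
    - [0,0.1,0]
  roll: [0,0,0,0]

```text
time_s: 1.4
ee_pos: [0.3544, 0.7906, 0.2712]
tool_rot: [0.208, 0.974, 0.084, 0.018]
force: [0.1, -0.1, -0.5]
grip_width: 0.0915
gripper_force: 0.0
```

Run:
```python
from station import robot
s=robot.sense();print(s['q'].round(3),s['ee_pos'].round(4),s['tool_rot'].round(3))
```

```text
[ 1.055  1.081  0.038  0.017  1.852 -0.089] [0.3544 0.7906 0.2712] [0.208 0.974 0.084 0.018]
```

>>> play_rows:
  linear:
    - [0,-0.08,-0.03]
    - [-0.08,-0.04,-0.035]
    - [-0.08,-0.04,-0.035]
    - [-0.08,-0.04,-0.035]
    - [-0.08,-0.04,-0.035]
    - [-0.08,-0.04,-0.035]
    - [-0.08,-0.04,-0.035]
    - [-0.08,-0.04,-0.035]
    - [-0.08,-0.04,-0.035]
    - [-0.06,0,0]
  roll: [0,0,0,0,0,0,0,0,0,0]

```text
time_s: 2.4
ee_pos: [0.5949, 0.4622, 0.3938]
tool_rot: [0.209, 0.974, 0.085, 0.02]
force: [-0.4, 0.7, 0.4]
grip_width: 0.092
gripper_force: 0.0
```

```bash
cat >> h.py <<'E'
from scipy.spatial.transform import Rotation as Rot
def st():
    s=robot.sense();R=Rot.from_quat(s['tool_rot']).as_matrix();d=R[:,2]
    print('t',s['time_s'],'q',s['q'].round(3),'p',s['ee_pos'].round(4),'tilt',np.degrees(np.arccos(-d[2])).round(1),'head',np.degrees(np.arctan2(d[1],d[0])).round(1),'x',R[:,0].round(3),'y',R[:,1].round(3),'F',s['force'].round(1),'w',round(s['grip_width'],4))
    return s,R
E
python3 -c "
from h import *
st()"
```

```text
t 2.4 q [ 0.516  0.713  0.467  0.104  1.815 -0.599] p [0.5949 0.4622 0.3938] tilt 10.1 head 64.6 x [-0.911  0.411 -0.003] y [0.404 0.898 0.175] F [-0.4  0.7  0.4] w 0.092
```

>>> play_rows:
  linear:
    - [-0.05,0.085,0]
    - [-0.05,0.085,0]
    - [-0.05,0.085,0]
    - [-0.05,0.085,0]
    - [-0.05,0.085,0]
    - [-0.05,0.085,0]
    - [-0.05,0.085,0]
    - [-0.05,0.085,0]
  roll: [0,0,0,0,0,0,0,0]

```text
time_s: 3.2
ee_pos: [0.7126, 0.5431, 0.345]
tool_rot: [0.21, 0.96, 0.164, 0.084]
force: [-0.8, 0.2, -0.2]
grip_width: 0.0917
gripper_force: 0.0
```

```bash
python3 -c "
from h import *
st()"
```

```text
t 3.2 q [ 0.52   1.01   0.038  0.13   1.744 -0.575] p [0.7126 0.5431 0.345 ] tilt 21.2 head 50.5 x [-0.898  0.43  -0.093] y [0.375 0.859 0.349] F [-0.8  0.2 -0.2] w 0.0917
```

>>> play_rows:
  linear:
    - [-0.055,0.083,0]
    - [-0.055,0.083,0]
    - [-0.055,0.083,0]
    - [-0.055,0.083,0]
    - [-0.055,0.083,0]
    - [-0.055,0.083,0]
    - [-0.055,0.083,0]
    - [-0.055,0.083,0]
    - [-0.055,0.083,0]
    - [-0.055,0.083,0]
  roll: [0,0,0,0,0,0,0,0,0,0]

```text
time_s: 4.2
ee_pos: [0.8055, 0.563, 0.4026]
tool_rot: [0.208, 0.917, 0.282, 0.191]
force: [-0.0, 0.1, -0.5]
grip_width: 0.0921
gripper_force: 0.0
```

```bash
python3 -c "
from h import *
st()"
```

```text
t 4.2 q [ 0.475  1.003  0.037  0.177  1.427 -0.613] p [0.8055 0.563  0.4026] tilt 39.8 head 43.1 x [-0.84   0.489 -0.233] y [0.274 0.754 0.597] F [-0.   0.1 -0.5] w 0.0921
```

>>> play_rows:
  linear:
    - [-0.06,0.08,0]
    - [-0.06,0.08,0]
    - [-0.06,0.08,0]
    - [0.06,-0.045,-0.05]
    - [0.06,-0.045,-0.05]
    - [0.06,-0.045,-0.05]
    - [0.06,-0.045,-0.05]
    - [0.06,-0.045,-0.05]
    - [0.06,-0.045,-0.05]
    - [0.06,-0.045,-0.05]
  roll: [0,0,0,0,0,0,0,0,0,0]

```text
time_s: 5.2
ee_pos: [0.5734, 0.4813, 0.4162]
tool_rot: [0.207, 0.899, 0.315, 0.222]
force: [-0.2, 0.9, 0.6]
grip_width: 0.0921
gripper_force: 0.0
```

```bash
cat >> h.py <<'E'
def go(R,v): print('tool shift /0.5:',(R.T@np.array(v)/.5).round(3))
E
python3 -c "
from h import *
s,R=st()
print('rollneed',np.arctan2(-R[2,1],-R[2,0]), np.arctan2(R[2,1],R[2,0]))
go(R,np.array([.41,.40,.33])-s['ee_pos']);go(R,[0,-.45,-.1])
"
```

```text
t 5.2 q [ 0.537  0.282  1.349  0.205  0.74  -0.678] p [0.5734 0.4813 0.4162] tilt 45.3 head 41.9 x [-0.816  0.511 -0.268] y [0.232 0.716 0.658] F [-0.2  0.9  0.6] w 0.0921
rollneed -1.18351892794681 1.9580737256429834
tool shift /0.5: [ 0.23  -0.306 -0.129]
tool shift /0.5: [-0.406 -0.776 -0.287]
```

>>> play_rows:
  linear:
    - [0.046,-0.061,-0.026]
    - [0.046,-0.061,-0.026]
    - [0.046,-0.061,-0.026]
    - [0.046,-0.061,-0.026]
    - [0.046,-0.061,-0.026]
    - [-0.04,-0.077,-0.028]
    - [-0.04,-0.077,-0.028]
    - [-0.04,-0.077,-0.028]
    - [-0.04,-0.077,-0.028]
    - [-0.04,-0.077,-0.028]
  roll: [0,0,0,0,0,0,0,0,0,0]

```text
time_s: 6.2
ee_pos: [0.4118, 0.198, 0.2853]
tool_rot: [0.206, 0.901, 0.312, 0.221]
force: [0.8, -1.5, -0.7]
grip_width: 0.0916
gripper_force: 0.0
```

>>> play_rows:
  linear:
    - [0,0,0]
    - [0,0,0]
    - [0,0,0]
    - [0,0,0]
    - [0,0,0]
    - [0,0,0]
    - [0,0,0]
    - [0,0,0]
    - [0,0,0]
    - [0,0,0]
  roll: [-1,-1,-1,-1,-1,-1,-1,-1,-1,-1]

```text
time_s: 7.2
ee_pos: [0.4121, 0.1987, 0.285]
tool_rot: [-0.162, 0.91, 0.201, 0.325]
force: [-0.5, -0.6, 0.3]
grip_width: 0.0918
gripper_force: 0.0
```

```bash
python3 -c "
from h import *
s,R=st()
print('rollneed',np.arctan2(-R[2,1],-R[2,0]), np.arctan2(R[2,1],R[2,0]))
go(R,np.array([.41,-.06,.25])-s['ee_pos'])
"
```

```text
t 7.2 q [-0.113 -0.159  2.197  0.896  0.74  -2.609] p [0.4121 0.1987 0.285 ] tilt 44.9 head 41.8 x [-0.737 -0.164 -0.656] y [-0.425  0.867  0.26 ] F [-0.5 -0.6  0.3] w 0.0918
rollneed -0.3778515090322054 2.7637411445575877
tool shift /0.5: [ 0.134 -0.465 -0.196]
```

>>> play_rows:
  linear:
    - [0,0,0]
    - [0,0,0]
    - [0,0,0]
    - [0,0,0]
    - [0,0,0]
    - [0,0,0]
    - [0,0,0]
    - [0,0,0]
    - [0,0,0]
    - [0,0,0]
  roll: [1,1,1,1,1,1,1,1,1,1]

```text
time_s: 8.2
ee_pos: [0.4121, 0.1988, 0.285]
tool_rot: [0.208, 0.9, 0.312, 0.22]
force: [0.5, 0.1, 0.9]
grip_width: 0.0918
gripper_force: 0.0
```

>>> play_rows:
  linear:
    - [0,0,0]
    - [0,0,0]
    - [0,0,0]
    - [0,0,0]
    - [0,0,0]
    - [0,0,0]
    - [0,0,0]
    - [0,0,0]
    - [0,0,0]
    - [0,0,0]
  roll: [1,1,1,1,1,1,1,1,1,1]

```text
time_s: 9.2
ee_pos: [0.4121, 0.1988, 0.285]
tool_rot: [0.543, 0.748, 0.373, 0.081]
force: [-0.1, 1.1, -0.0]
grip_width: 0.0918
gripper_force: 0.0
```

>>> play_rows:
  linear:
    - [0,0,0]
    - [0,0,0]
    - [0,0,0]
    - [0,0,0]
    - [0,0,0]
    - [0,0,0]
    - [0,0,0]
    - [0,0,0]
    - [0,0,0]
    - [0,0,0]
  roll: [1,1,1,1,1,1,1,1,1,1]

```text
time_s: 10.2
ee_pos: [0.4121, 0.1988, 0.285]
tool_rot: [0.791, 0.478, 0.375, -0.071]
force: [-0.1, 0.4, -0.0]
grip_width: 0.0916
gripper_force: 0.0
```

>>> play_rows:
  linear:
    - [0,0,0]
    - [0,0,0]
    - [0,0,0]
    - [0,0,0]
    - [0,0,0]
  roll: [1,1,1,1,0.55]

```text
time_s: 10.7
ee_pos: [0.4122, 0.1988, 0.285]
tool_rot: [0.865, 0.327, 0.356, -0.137]
force: [-0.3, -0.2, 0.1]
grip_width: 0.0918
gripper_force: 0.0
```

```bash
python3 -c "
from h import *
s,R=st()
go(R,np.array([.42,-.06,.25])-s['ee_pos'])
"
```

```text
t 10.7 q [-0.113 -0.159  2.197  0.896  0.74   0.161] p [0.4122 0.1988 0.285 ] tilt 44.9 head 41.8 x [0.533 0.468 0.706] y [ 0.663 -0.748 -0.005] F [-0.3 -0.2  0.1] w 0.0918
tool shift /0.5: [-0.283  0.398 -0.186]
```

>>> play_rows:
  linear:
    - [-0.04,0.057,-0.026]
    - [-0.04,0.057,-0.026]
    - [-0.04,0.057,-0.026]
    - [-0.04,0.057,-0.026]
    - [-0.04,0.057,-0.026]
    - [-0.04,0.057,-0.026]
    - [-0.04,0.057,-0.026]
    - [0,0,0]
  roll: [0,0,0,0,0,0,0,0]

```text
time_s: 11.5
ee_pos: [0.4235, -0.0634, 0.2491]
tool_rot: [0.865, 0.326, 0.356, -0.135]
force: [0.7, 0.0, -0.2]
grip_width: 0.0915
gripper_force: 0.0
```

```bash
python3 -c "
from h import *
s,R=st()
im,m=snap('wrist','w1'); print(m['fx'],m['cx'],m['cy'],np.linalg.inv(m['extrinsics']).round(3))
cv2.imwrite('pics/w1b.png',cv2.convertScaleAbs(cv2.imread('pics/w1.png'),alpha=1.7))
"
```

```text
t 11.5 q [-0.923  0.071  2.1    0.85   1.206 -0.49 ] p [ 0.4235 -0.0634  0.2491] tilt 44.7 head 41.4 x [0.534 0.469 0.704] y [ 0.661 -0.751 -0.001] F [ 0.7  0.  -0.2] w 0.0915
281.16386767250077 324.5819649906111 200.98696825086552 [[ 0.66  -0.656  0.365  0.378]
 [-0.751 -0.577  0.322 -0.104]
 [-0.    -0.487 -0.874  0.412]
 [ 0.     0.     0.     1.   ]]
```

View pics/w1b.png

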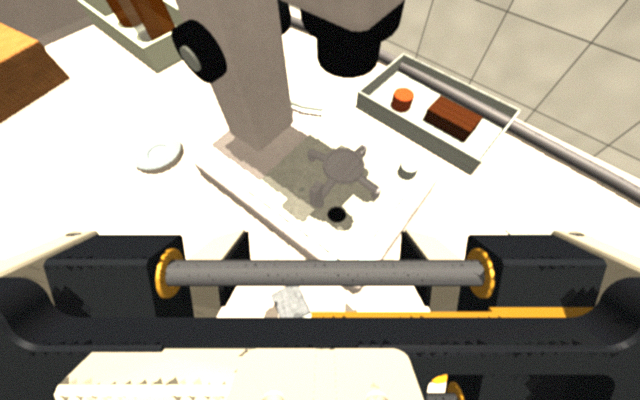

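```bash
python3 -c "
import cv2
a=cv2.imread('pics/w1.png')[130:250,250:410]
cv2.imwrite('pics/d.png',cv2.convertScaleAbs(cv2.resize(a,(800,600),interpolation=2),alpha=2.6))
"
```

```text
(no output)
```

View pics/d.png

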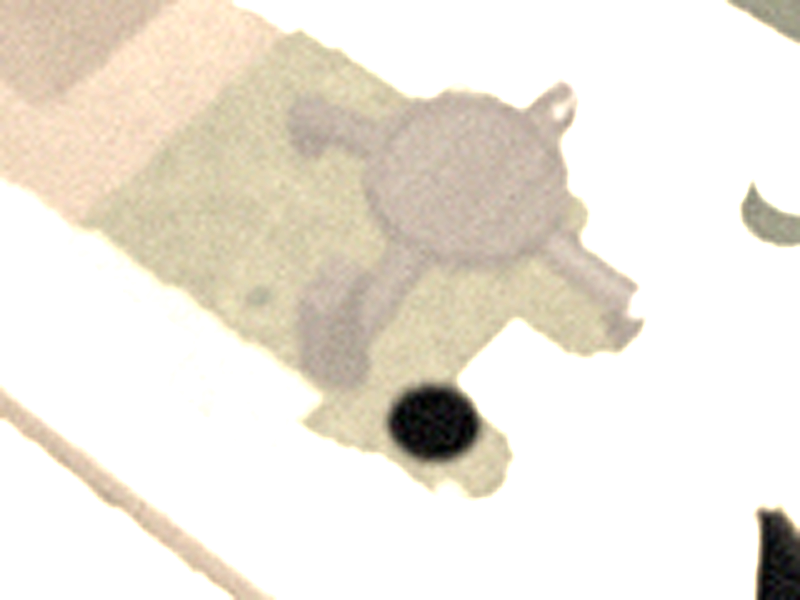

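```bash
python3 -c "
from h import *
m=robot.camera_model('wrist'); m['extrinsics']=np.load('pics/w1_E.npy')
C=lambda u,v,z: ray(m,250+u/5,130+v/5,z).round(4)
w=C(433,421,.05);b=C(259,296,.05);d=C(468,180,.088);t=C(337,268,.108)
print('well',w,'blank',b,np.linalg.norm(w-b),'deck',d,'tabtop',t,'dist',np.hypot(*(t-d)[:2]),'ang',np.degrees(np.arctan2(*(t-d)[1::-1])))
print('feet',C(315,145,.056),C(625,335,.056),C(565,100,.056))
mid=(w+b)/2; h=np.linalg.norm(w-b)/2; n=np.array([(w-b)[1],-(w-b)[0],0]);n/=np.linalg.norm(n)
if n[0]<0:n=-n
c=mid+n*np.sqrt(max(.058**2-h*h,0));print('axis',c,'well ang',np.degrees(np.arctan2(*(w-c)[1::-1])),'blank ang',np.degrees(np.arctan2(*(b-c)[1::-1])))
"
```

```text
well [0.5248 0.0017 0.05  ] blank [0.5223 0.0683 0.05  ] 0.06664690540452722 deck [0.5743 0.0323 0.088 ] tabtop [0.5186 0.0315 0.108 ] dist 0.05570574476658587 ang -179.17713694463478
feet [0.5722 0.0908 0.056 ] [ 0.5809 -0.0242  0.056 ] [0.6389 0.0424 0.056 ]
axis [0.57098813 0.03678071 0.05      ] well ang -142.78268221089337 blank ang 147.08214850593006
```

```bash
python3 -c "
from h import *
m=robot.camera_model('wrist'); m['extrinsics']=np.load('pics/w1_E.npy')
for p in([.509,.028,.108],[.509,.028,.073],[.518,.0287,.108],[.5,.027,.108]): print(p,(proj(m,p)-[250,130])*5)
s,R=st()
t=np.array([.5217,.0286,.0845]);d=R[:,2];print(d)
go(R,t-.08*d-s['ee_pos'])
"
```

```text
[0.509, 0.028, 0.108] [321.80893918 299.54621251]
[0.509, 0.028, 0.073] [325.89745421 365.83500849]
[0.518, 0.0287, 0.108] [343.47805748 275.43457887]
[0.5, 0.027, 0.108] [300.58631897 324.81938728]
t 11.55 q [-0.92   0.069  2.102  0.85   1.206 -0.489] p [ 0.4229 -0.0609  0.2492] tilt 44.8 head 41.7 x [0.534 0.468 0.704] y [ 0.662 -0.749 -0.003] F [-1.1  0.8 -0.6] w 0.0916
[ 0.52592269  0.46812593 -0.71011509]
tool shift /0.5: [-0.043 -0.002  0.262]
```

>>> play_rows:
  linear:
    - [-0.007,0,0.044]
    - [-0.007,0,0.044]
    - [-0.007,0,0.044]
    - [-0.007,0,0.044]
    - [-0.007,0,0.044]
    - [-0.007,0,0.044]
    - [0,0,0.05]
    - [0,0,0.05]
    - [0,0,0]
  roll: [0,0,0,0,0,0,0,0,0]
  grip: 0.435
  force: 15

```text
time_s: 12.45
ee_pos: [0.5061, 0.0199, 0.1042]
tool_rot: [0.864, 0.329, 0.354, -0.139]
force: [0.3, -0.8, 0.6]
grip_width: 0.0397
gripper_force: 0.0
```

```bash
python3 -c "
from h import *
s,R=st()
go(R,np.array([.5217,.0286,.0845])-s['ee_pos'])
im,m=snap('wrist','w2'); print(proj(m,s['ee_pos']))
cv2.imwrite('pics/w2b.png',cv2.convertScaleAbs(cv2.resize(cv2.imread('pics/w2.png')[100:325,170:470],(800,600),interpolation=2),alpha=2.4))
"
```

```text
t 12.45 q [-0.578  0.428  2.199  1.292  0.787 -0.823] p [0.5061 0.0199 0.1042] tilt 44.7 head 42.3 x [0.532 0.471 0.704] y [ 0.668 -0.744 -0.007] F [ 0.3 -0.8  0.6] w 0.0397
tool shift /0.5: [-0.003  0.008  0.052]
[323.2802372  243.56691535]
```

View pics/w2b.png

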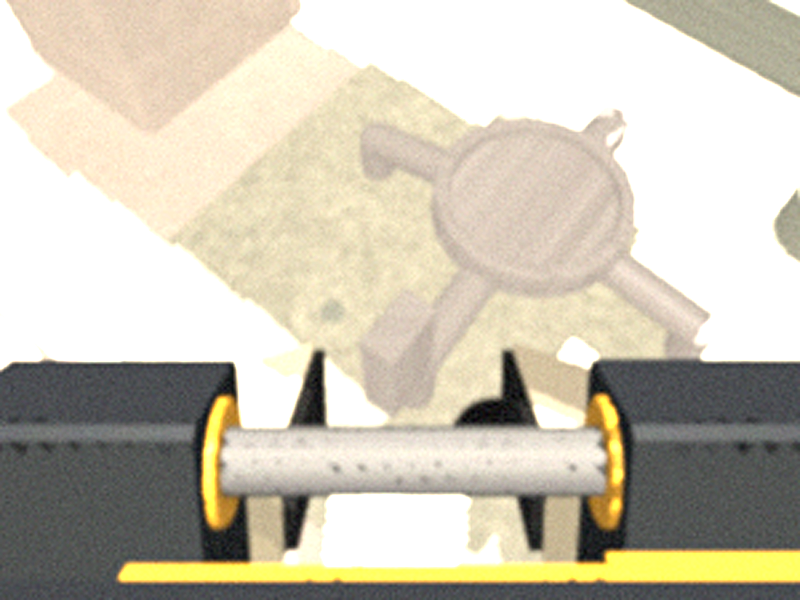

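>>> play_rows:
  linear:
    - [0,0,0.026]
    - [0,0,0.026]
    - [0,0.01,0]
    - [0,0.01,0]
    - [-0.001,0.01,-0.001]
    - [-0.001,0.01,-0.001]
    - [-0.001,0.01,-0.001]
    - [-0.001,0.01,-0.001]
  roll: [0,0,0,0,0,0,0,0]

```text
time_s: 13.3
ee_pos: [0.5382, 0.0049, 0.0867]
tool_rot: [0.864, 0.328, 0.355, -0.138]
force: [-2.8, 0.8, 0.9]
grip_width: 0.0399
gripper_force: 1.3
```

>>> play_rows:
  linear:
    - [-0.001,0.01,-0.001]
    - [-0.001,0.01,-0.001]
    - [-0.002,0.01,-0.002]
    - [-0.002,0.01,-0.002]
  roll: [0,0,0,0]

```text
time_s: 13.7
ee_pos: [0.5431, -0.0063, 0.0857]
tool_rot: [0.863, 0.331, 0.353, -0.145]
force: [-28.7, 14.7, 13.1]
grip_width: 0.0399
gripper_force: 15.0
```

```bash
python3 -c "
from h import *
s,R=st()
im,m=snap('wrist','w3'); print(proj(m,s['ee_pos']))
cv2.imwrite('pics/w3b.png',cv2.convertScaleAbs(cv2.resize(cv2.imread('pics/w3.png')[100:325,170:470],(800,600),interpolation=2),alpha=2.4))
"
```

```text
t 13.7 q [-0.586  0.522  2.087  1.259  0.807 -0.793] p [ 0.5431 -0.0063  0.0857] tilt 44.9 head 43.3 x [0.532 0.469 0.705] y [ 0.674 -0.739 -0.016] F [-28.7  14.7  13.1] w 0.0399
[323.309445   243.58258286]
```

View pics/w3b.png

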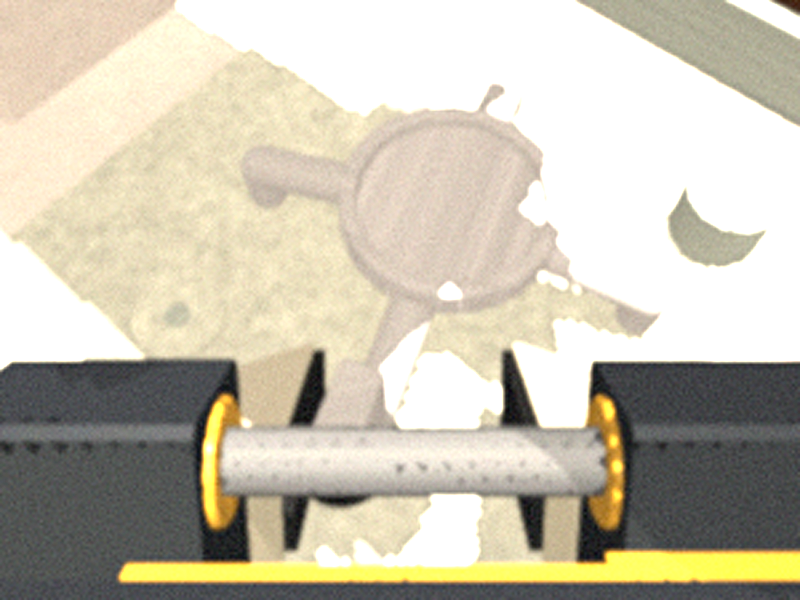

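>>> play_rows:
  linear:
    - [0,-0.01,0]
    - [0,-0.006,0]
  roll: [0,0]

```text
time_s: 13.95
ee_pos: [0.542, -0.005, 0.0863]
tool_rot: [0.864, 0.329, 0.355, -0.139]
force: [-0.9, 1.0, 0.3]
grip_width: 0.0403
gripper_force: 0.7
```

```bash
python3 -c "
from h import *
s,R=st()
m=robot.camera_model('wrist'); m['extrinsics']=np.load('pics/w3_E.npy')
C=lambda u,v,z: ray(m,170+u/2.667,100+v/2.667,z).round(4)
d=C(445,210,.086)
print('blank',C(176,313,.05),'deck',d,'tab',C(353,375,.104),'L',C(265,180,.056),'R',C(640,322,.056),'F',C(495,95,.06),'well?',C(345,488,.05))
d2=C(445,210,.088);print(d2)
"
```

```text
t 13.95 q [-0.581  0.515  2.1    1.28   0.793 -0.809] p [ 0.542  -0.005   0.0863] tilt 44.8 head 42.2 x [0.532 0.469 0.705] y [ 0.667 -0.745 -0.007] F [-0.9  1.   0.3] w 0.0403
blank [0.5226 0.0693 0.05  ] deck [0.5844 0.0187 0.086 ] tab [ 0.5318 -0.0015  0.104 ] L [0.5706 0.0815 0.056 ] R [ 0.608  -0.0345  0.056 ] F [0.6434 0.0474 0.06  ] well? [ 0.5199 -0.0038  0.05  ]
[0.5833 0.0179 0.088 ]
```

>>> play_rows:
  linear:
    - [-0.008,-0.012,-0.002]
    - [-0.008,-0.012,-0.002]
  roll: [0,0]

```text
time_s: 14.15
ee_pos: [0.5297, -0.0026, 0.0822]
tool_rot: [0.864, 0.328, 0.355, -0.137]
force: [-0.1, -0.4, 0.2]
grip_width: 0.04
gripper_force: 0.0
```

>>> play_rows:
  linear:
    - [0,0,0]
    - [0,0,0]
    - [0,0,0]
    - [0,0,0]
    - [0,0,0]
  roll: [0,0,0,0,0]
  grip: 0.05
  force: 15

```text
time_s: 14.65
ee_pos: [0.5283, -0.0006, 0.0823]
tool_rot: [0.864, 0.329, 0.355, -0.139]
force: [-7.2, 1.3, 4.6]
grip_width: 0.0134
gripper_force: 15.0
```

```bash
python3 -c "
from h import *
s,R=st();print('grasp',s['ee_pos']-.019*R[:,2],s['gripper_force'])
"
```

```text
t 14.65 q [-0.592  0.51   2.14   1.305  0.788 -0.858] p [ 0.5283 -0.0006  0.0823] tilt 44.8 head 42.3 x [0.532 0.47  0.705] y [ 0.667 -0.745 -0.007] F [-7.2  1.3  4.6] w 0.0134
grasp [ 0.51836295 -0.00960539  0.09573578] 14.99818959273398
```

>>> play_rows:
  linear:
    - [-0.003,-0.003,-0.003]
    - [0,-0.003,0]
    - [0,0,0]
    - [0,0,0]
    - [0,0,0]
  roll: [0,0,0,0,0]
  force: 28

```text
time_s: 15.15
ee_pos: [0.5262, -0.0016, 0.0824]
tool_rot: [0.864, 0.328, 0.355, -0.137]
force: [0.9, -2.3, -0.6]
grip_width: 0.0116
gripper_force: 27.9
```

```bash
python3 -c "
from h import *
s,R=st();print('grasp',s['ee_pos']-.019*R[:,2],s['gripper_force'],s['wrist_torque'])
"
```

```text
t 15.15 q [-0.595  0.507  2.147  1.31   0.786 -0.867] p [ 0.5262 -0.0016  0.0824] tilt 44.8 head 41.9 x [0.532 0.47  0.704] y [ 0.665 -0.747 -0.004] F [ 0.9 -2.3 -0.6] w 0.0116
grasp [ 0.51627213 -0.01056717  0.09585402] 27.917761676944792 [-0.65989663  0.47116518 -0.42844171]
```

>>> play_rows:
  linear:
    - [0,-0.004,0]
    - [0,-0.004,0]
    - [0,0,0]
  roll: [0,0,0]

```text
time_s: 15.45
ee_pos: [0.523, 0.0022, 0.0823]
tool_rot: [0.864, 0.329, 0.355, -0.138]
force: [0.4, -0.9, -0.9]
grip_width: 0.0114
gripper_force: 27.9
```

>>> play_rows:
  linear:
    - [0,0,0]
    - [0,0,0]
    - [0,0,0]
  roll: [0,0,0]
  grip: 0.4

```text
time_s: 15.75
ee_pos: [0.5231, 0.0022, 0.0824]
tool_rot: [0.864, 0.329, 0.355, -0.138]
force: [-0.3, 0.5, 0.4]
grip_width: 0.0304
gripper_force: 0.0
```

>>> play_rows:
  linear:
    - [0,0,-0.05]
    - [0,0,-0.08]
    - [0,0,-0.08]
    - [0,0,-0.08]
  roll: [0,0,0,0]

```text
time_s: 16.15
ee_pos: [0.4461, -0.0666, 0.1861]
tool_rot: [0.864, 0.329, 0.355, -0.138]
force: [0.7, -0.2, -0.3]
grip_width: 0.0368
gripper_force: 0.0
```

```bash
python3 -c "
from h import *
s,R=st()
im,m=snap('wrist','w4'); im2,m2=snap('side','s4')
a=cv2.convertScaleAbs(cv2.resize(cv2.imread('pics/w4.png')[110:230,240:430],(760,480),interpolation=2)[:480],alpha=2.4)
b=cv2.convertScaleAbs(cv2.imread('pics/s4.png')[205:235,300:380],alpha=2.4)
b=cv2.resize(b,(320,120),interpolation=2)
c=np.zeros((600,760,3),np.uint8);c[:480]=a;c[480:,:320]=b
cv2.imwrite('pics/w4b.png',c)
"
```

```text
t 16.15 q [-0.876  0.227  2.141  0.937  1.061 -0.635] p [ 0.4461 -0.0666  0.1861] tilt 44.7 head 42.1 x [0.533 0.47  0.704] y [ 0.666 -0.746 -0.006] F [ 0.7 -0.2 -0.3] w 0.0368
```

View pics/w4b.png

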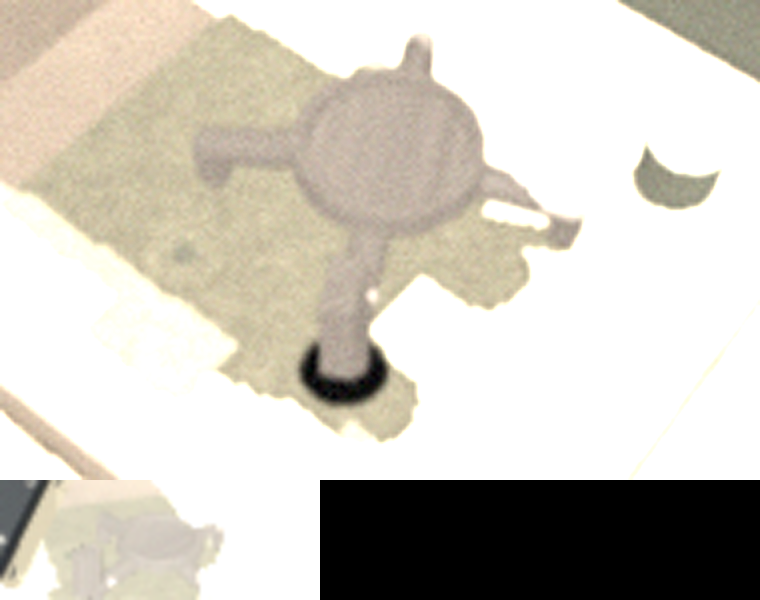

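```bash
python3 -c "
from h import *
m=robot.camera_model('wrist'); m['extrinsics']=np.load('pics/w4_E.npy')
C=lambda u,v,z: ray(m,240+u/4,110+v/4,z).round(4)
print('deck',C(389,148,.086),'well',C(343,366,.05),'blank',C(183,253,.05),'tab',C(347,250,.104),'tabfar',C(352,232,.104),'L',C(212,165,.054),'R',C(566,228,.054),'F',C(420,55,.06))
s,R=st(); ms=robot.camera_model('side'); mt=robot.camera_model('top')
for n,m,z in(('side',ms,.04),('top',mt,.04)):
    im=cv2.cvtColor(robot.get_image(n),cv2.COLOR_RGB2HSV)
    mk=cv2.inRange(im,(0,110,50),(12,255,255))
    k,l,stt,c=cv2.connectedComponentsWithStats(mk)
    for i in range(1,k):
        p=ray(m,*c[i],z)
        if stt[i,4]>3 and -.5<p[1]<-.25: print(n,stt[i],c[i].round(1),p.round(4))
"
```

```text
deck [0.5757 0.0282 0.086 ] well [0.5255 0.0022 0.05  ] blank [0.5224 0.0685 0.05  ] tab [0.5301 0.0047 0.104 ] tabfar [0.5353 0.0076 0.104 ] L [0.5522 0.0844 0.054 ] R [ 0.6095 -0.0193  0.054 ] F [0.6316 0.0606 0.06  ]
t 16.25 q [-0.879  0.224  2.139  0.939  1.06  -0.636] p [ 0.4472 -0.0692  0.1878] tilt 44.8 head 41.5 x [0.531 0.472 0.704] y [ 0.664 -0.748  0.001] F [ 0.7 -0.4 -0.3] w 0.0366
side [371 331   9   8  37] [375.4 334.6] [ 0.5773 -0.3306  0.04  ]
side [314 341  11   8  55] [318.8 344.5] [ 0.457  -0.3338  0.04  ]
top [427 183   7   5  16] [429.9 184.9] [ 0.5762 -0.3308  0.04  ]
top [424 219   6   6  25] [426.8 221.4] [ 0.4582 -0.3137  0.04  ]
```

```bash
python3 -c "
from h import *
s,R=st();d=R[:,2]
t=np.array([.577,-.331,.030])+.019*d
print(t); go(R,t-.2*d+[0,0,.03]-s['ee_pos'])
"
```

```text
t 16.35 q [-0.875  0.229  2.142  0.942  1.056 -0.638] p [ 0.4474 -0.067   0.1856] tilt 44.8 head 41.8 x [0.532 0.47  0.704] y [ 0.665 -0.747 -0.003] F [ 0.3 -0.1 -0. ] w 0.0366
[ 0.58697058 -0.3220709   0.0165145 ]
tool shift /0.5: [-0.287  0.568 -0.296]
```

>>> play_rows:
  linear:
    - [-0.032,0.063,-0.033]
    - [-0.032,0.063,-0.033]
    - [-0.032,0.063,-0.033]
    - [-0.032,0.063,-0.033]
    - [-0.032,0.063,-0.033]
    - [-0.032,0.063,-0.033]
    - [-0.032,0.063,-0.033]
    - [-0.032,0.063,-0.033]
    - [-0.032,0.063,-0.033]
  roll: [0,0,0,0,0,0,0,0,0]
  grip: 0.65

```text
time_s: 17.25
ee_pos: [0.4828, -0.4156, 0.1858]
tool_rot: [0.864, 0.329, 0.355, -0.14]
force: [0.3, 0.5, -0.0]
grip_width: 0.0596
gripper_force: 0.0
```

```bash
python3 -c "
from h import *
s,R=st();d=R[:,2]
im,m=snap('wrist','w5')
h=cv2.cvtColor(im,cv2.COLOR_RGB2HSV);mk=cv2.inRange(h,(0,110,50),(12,255,255))
k,l,stt,c=cv2.connectedComponentsWithStats(mk)
for i in range(1,k):
    if stt[i,4]>10: print(stt[i],c[i].round(1),ray(m,*c[i],.04).round(4),ray(m,*c[i],.022).round(4))
print(proj(m,[.577,-.331,.04]))
t=np.array([.577,-.331,.030])+.019*d
go(R,t-s['ee_pos'])
"
```

```text
t 17.25 q [-1.179  0.686  1.323  0.729  1.487 -0.535] p [ 0.4828 -0.4156  0.1858] tilt 44.9 head 42.3 x [0.532 0.468 0.706] y [ 0.667 -0.745 -0.008] F [ 0.3  0.5 -0. ] w 0.0596
[247   3  21  24 373] [257.5  14.5] [0.7971 0.0467 0.04  ] [0.8181 0.0761 0.022 ]
[275  10  47  27 613] [298.1  22.8] [ 0.8298 -0.0355  0.04  ] [ 0.8526 -0.0109  0.022 ]
[252 169  11   5  21] [256.7 171.5] [ 0.5393 -0.2426  0.04  ] [ 0.5452 -0.2301  0.022 ]
[264 168   7   5  11] [266.8 170. ] [ 0.55  -0.251  0.04 ] [ 0.5566 -0.2389  0.022 ]
[315 188  18  10 116] [323.8 192.4] [ 0.5748 -0.3318  0.04  ] [ 0.5827 -0.3244  0.022 ]
[324.51623697 190.90769213]
tool shift /0.5: [-0.04   0.002  0.438]
```

>>> play_rows:
  linear:
    - [-0.006,0,0.07]
    - [-0.006,0,0.07]
    - [-0.006,0,0.07]
    - [-0.006,0,0.07]
    - [-0.006,0,0.07]
    - [-0.006,0,0.05]
    - [-0.004,0,0.034]
    - [0,0,0]
  roll: [0,0,0,0,0,0,0,0]

```text
time_s: 18.1
ee_pos: [0.5848, -0.3194, 0.0168]
tool_rot: [0.864, 0.329, 0.354, -0.141]
force: [0.6, -0.5, 0.3]
grip_width: 0.0598
gripper_force: 0.0
```

```bash
python3 -c "
from h import *
s,R=st();d=R[:,2];print(s['ee_pos']-.019*d)
"
```

```text
t 18.1 q [-0.964  0.883  1.475  0.888  1.12  -0.667] p [ 0.5848 -0.3194  0.0168] tilt 44.8 head 42.5 x [0.533 0.468 0.705] y [ 0.668 -0.744 -0.01 ] F [ 0.6 -0.5  0.3] w 0.0598
[ 0.5749492  -0.32840629  0.03024725]
```

>>> play_rows:
  linear:
    - [-0.001,0.005,-0.001]
    - [0,0,0]
  roll: [0,0]

```text
time_s: 18.3
ee_pos: [0.5861, -0.3267, 0.0208]
tool_rot: [0.864, 0.328, 0.356, -0.137]
force: [-0.3, 0.6, 0.4]
grip_width: 0.06
gripper_force: 0.0
```

>>> play_rows:
  linear:
    - [0,0,0]
    - [0,0,0]
    - [0,0,0]
    - [0,0,0]
    - [0,0,0]
  roll: [0,0,0,0,0]
  grip: 0.3
  force: 15

```text
time_s: 18.8
ee_pos: [0.5857, -0.3254, 0.0202]
tool_rot: [0.864, 0.328, 0.355, -0.138]
force: [-1.5, -0.2, 1.8]
grip_width: 0.0356
gripper_force: 15.0
```

```bash
python3 -c "
from h import *
s,R=st();d=R[:,2];print(s['ee_pos']-.019*d)
im,m=snap('wrist','w6')
h=cv2.cvtColor(im,cv2.COLOR_RGB2HSV);mk=cv2.inRange(h,(0,110,50),(12,255,255))
k,l,stt,c=cv2.connectedComponentsWithStats(mk)
for i in range(1,k):
    if stt[i,4]>10: print(stt[i],c[i].round(1),ray(m,*c[i],.04).round(4))
# lift vector
go(R,[0,0,.13])
"
```

```text
t 18.8 q [-0.969  0.881  1.465  0.885  1.125 -0.662] p [ 0.5857 -0.3254  0.0202] tilt 44.8 head 42.0 x [0.532 0.47  0.705] y [ 0.666 -0.746 -0.005] F [-1.5 -0.2  1.8] w 0.0356
[ 0.57577014 -0.33434074  0.03366858]
[191 154   5   9  12] [193.4 157.9] [ 0.5682 -0.2297  0.04  ]
[200 161  10   9  17] [204.  165.5] [ 0.5691 -0.2397  0.04  ]
[186 177   6   5  11] [188.6 178.5] [ 0.5569 -0.2407  0.04  ]
[177 179   8   4  11] [180.5 180.8] [ 0.5526 -0.2384  0.04  ]
[302 238  45  23 655] [323.4 250.7] [ 0.5773 -0.3331  0.04  ]
tool shift /0.5: [ 0.183 -0.001 -0.185]
```

>>> play_rows:
  linear:
    - [0.016,0,-0.016]
    - [0.036,0,-0.037]
    - [0.036,0,-0.037]
    - [0.036,0,-0.037]
    - [0.036,0,-0.037]
    - [0.02,-0.03,0.02]
    - [0.034,-0.055,0.034]
    - [0.034,-0.055,0.034]
    - [0.034,-0.055,0.034]
    - [0.034,-0.055,0.034]
  roll: [0,0,0,0,0,0,0,0,0,0]

```text
time_s: 19.85
ee_pos: [0.5844, -0.1582, 0.135]
tool_rot: [0.864, 0.328, 0.355, -0.137]
force: [0.2, -0.2, -0.8]
grip_width: 0.0354
gripper_force: 15.0
```

>>> play_rows:
  linear:
    - [0.034,-0.055,0.034]
    - [0.034,-0.055,0.034]
    - [0.02,-0.035,0.02]
    - [0,0,0]
  roll: [0,0,0,0]

```text
time_s: 20.25
ee_pos: [0.5818, -0.0606, 0.1351]
tool_rot: [0.864, 0.33, 0.355, -0.139]
force: [0.8, -0.2, -1.3]
grip_width: 0.0355
gripper_force: 15.0
```

```bash
python3 -c "
from h import *
s,R=st();d=R[:,2];print(s['gripper_force'])
go(R,np.array([.585,.0367,.135])-s['ee_pos'])
im,m=snap('wrist','w7')
h=cv2.cvtColor(im,cv2.COLOR_RGB2HSV);mk=cv2.inRange(h,(0,110,50),(12,255,255))
k,l,stt,c=cv2.connectedComponentsWithStats(mk)
for i in range(1,k):
    if stt[i,4]>100: print(stt[i],c[i].round(1),ray(m,*c[i],s['ee_pos'][2]+.0198)-s['ee_pos'])
"
```

```text
t 20.25 q [-0.635  0.485  1.908  1.066  0.909 -0.554] p [ 0.5818 -0.0606  0.1351] tilt 44.8 head 42.3 x [0.531 0.471 0.704] y [ 0.669 -0.744 -0.006] F [ 0.8 -0.2 -1.3] w 0.0355
14.996598064899445
tool shift /0.5: [ 0.095 -0.14   0.096]
[350  78  28  34 783] [363.1  94.2] [0.10109511 0.0511412  0.0198    ]
[ 397   90   77   52 1885] [435.8 115.1] [ 0.11807853 -0.00018759  0.0198    ]
[303 238  44  23 644] [323.5 250.7] [-0.00829286 -0.00787076  0.0198    ]
```

>>> play_rows:
  linear:
    - [0.019,-0.028,0.019]
    - [0.019,-0.028,0.019]
    - [0.019,-0.028,0.019]
    - [0.019,-0.028,0.019]
    - [0.019,-0.028,0.019]
    - [0,0,0]
    - [0,0,0]
  roll: [0,0,0,0,0,0,0]

```text
time_s: 21.0
ee_pos: [0.5869, 0.0319, 0.135]
tool_rot: [0.864, 0.328, 0.355, -0.137]
force: [-0.0, -0.5, -1.8]
grip_width: 0.0354
gripper_force: 15.0
```

```bash
python3 -c "
from h import *
s,R=st()
go(R,np.array([.585,.0369,.1075])-s['ee_pos']); go(R,[0,0,-.01])
im,m=snap('side','s7')
h=cv2.cvtColor(im,cv2.COLOR_RGB2HSV);mk=cv2.inRange(h,(0,110,30),(12,255,255))
k,l,stt,c=cv2.connectedComponentsWithStats(mk)
for i in range(1,k):
    if stt[i,4]>3 and 280<c[i][0]<400 and 150<c[i][1]<300: print(stt[i],c[i].round(1),ray(m,*c[i],s['ee_pos'][2]+.0198))
"
```

```text
t 21.0 q [-0.449  0.446  1.989  1.195  0.776 -0.535] p [0.5869 0.0319 0.135 ] tilt 44.8 head 41.9 x [0.532 0.47  0.704] y [ 0.665 -0.747 -0.004] F [-0.  -0.5 -1.8] w 0.0354
tool shift /0.5: [-0.036 -0.01   0.042]
tool shift /0.5: [-0.014  0.     0.014]
```

>>> play_rows:
  linear:
    - [-0.012,-0.0035,0.014]
    - [-0.012,-0.0035,0.014]
    - [-0.012,-0.0035,0.014]
    - [0,0,0]
  roll: [0,0,0,0]

```text
time_s: 21.45
ee_pos: [0.5841, 0.0371, 0.1061]
tool_rot: [0.865, 0.328, 0.355, -0.138]
force: [0.6, 0.2, -0.8]
grip_width: 0.0356
gripper_force: 15.0
```

>>> play_rows:
  linear:
    - [-0.003,0,0.003]
    - [-0.003,0,0.003]
    - [0,0,0]
  roll: [0,0,0]

```text
time_s: 21.75
ee_pos: [0.5844, 0.0379, 0.103]
tool_rot: [0.864, 0.328, 0.355, -0.138]
force: [-0.1, 0.7, -0.1]
grip_width: 0.0357
gripper_force: 15.0
```

```bash
python3 -c "
from h import *
s,R=st();go(R,np.array([.585,.0367,.102])-s['ee_pos'])
"
```

```text
t 21.75 q [-0.439  0.505  2.022  1.293  0.741 -0.66 ] p [0.5844 0.0379 0.103 ] tilt 44.8 head 42.0 x [0.532 0.47  0.704] y [ 0.665 -0.747 -0.005] F [-0.1  0.7 -0.1] w 0.0357
tool shift /0.5: [-0.002  0.003  0.001]
```

>>> play_rows:
  linear:
    - [-0.0015,0.001,0.0015]
    - [-0.0015,0,0.0015]
    - [0,0,0]
  roll: [0,0,0]

```text
time_s: 22.05
ee_pos: [0.585, 0.0379, 0.1019]
tool_rot: [0.864, 0.329, 0.356, -0.138]
force: [-3.2, -1.2, 6.6]
grip_width: 0.0358
gripper_force: 15.0
```

>>> play_rows:
  linear:
    - [0,0,0]
    - [0,0,0]
    - [0,0,0]
    - [0,0,0]
  roll: [0,0,0,0]
  grip: 0.6

```text
time_s: 22.45
ee_pos: [0.5845, 0.038, 0.1007]
tool_rot: [0.864, 0.328, 0.355, -0.138]
force: [-0.2, -0.1, -0.0]
grip_width: 0.0547
gripper_force: 0.0
```

>>> play_rows:
  linear:
    - [0,0,-0.02]
    - [0,0,-0.05]
    - [0,0,-0.08]
    - [0,0,-0.08]
    - [0,0,-0.08]
    - [0,0,0]
  roll: [0,0,0,0,0,0]

```text
time_s: 23.05
ee_pos: [0.503, -0.038, 0.2141]
tool_rot: [0.864, 0.328, 0.357, -0.135]
force: [0.6, 0.1, 0.1]
grip_width: 0.0553
gripper_force: 0.0
```

```bash
python3 -c "
from h import *
s,R=st()
ims={}
for n in('wrist','side'):
    im,m=snap(n,n+'9')
    h=cv2.cvtColor(im,cv2.COLOR_RGB2HSV);mk=cv2.inRange(h,(0,90,20),(14,255,255))
    k,l,stt,c=cv2.connectedComponentsWithStats(mk)
    print(n,'expect',proj(m,[.5765,.029,.122]).round(1))
    for i in range(1,k):
        if stt[i,4]>3: print(stt[i],c[i].round(1),ray(m,*c[i],.122).round(4))
"
```

```text
t 23.05 q [-0.708  0.223  2.035  0.962  1.017 -0.454] p [ 0.503  -0.038   0.2141] tilt 44.8 head 41.5 x [0.53  0.471 0.705] y [ 0.663 -0.748  0.001] F [0.6 0.1 0.1] w 0.0553
wrist expect [322.2 186.3]
[ 67   0  43  30 543] [89.2 13.6] [0.5722 0.541  0.122 ]
[  0  69  21  31 223] [ 6.8 84.7] [0.415  0.4545 0.122 ]
[382 101  25  27 530] [393.7 113.9] [0.7165 0.0334 0.122 ]
[ 419  112   66   52 1837] [450.9 136.4] [ 0.7311 -0.0391  0.122 ]
[312 180  22  14 182] [322.2 186.3] [0.5765 0.029  0.122 ]
side expect [338.4 208.5]
[305 128   4   3   5] [306.8 129.2] [0.5783 0.5926 0.122 ]
[306 133   2   5   5] [306.8 135. ] [0.5696 0.5372 0.122 ]
[ 30 179   2   4   5] [ 30.6 180.2] [-0.2915  0.3382  0.122 ]
[ 40 202   3   5   8] [ 41.4 204.1] [-0.2109  0.1901  0.122 ]
[336 206   7   5  21] [339.1 208.2] [0.5787 0.0301 0.122 ]
[407 213  13  15 163] [412.9 219.8] [ 0.7555 -0.0572  0.122 ]
[419 226  29  27 519] [432.8 239.4] [ 0.7725 -0.1449  0.122 ]
[347 296  18  16 127] [354.8 303.8] [ 0.533  -0.3148  0.122 ]
[314 340  11   9  62] [319.  344.4] [ 0.4454 -0.3979  0.122 ]
```

```bash
python3 -c "
from h import *
print(robot.sign_off())"
```

```text
the job is handed in; nothing more can be done
None
```

The job is handed in: the stand's long foot is in the open well and the puck is released upright at the deck centre, puck position confirmed in two views; the rim fit and level stand are judged from contact height and pictures, and the stand is about 10 mm off the optical axis and 8° short of square to it.

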